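# Hook a stuck slide key out of its guide

### The job

The steel slide key is trapped in the narrow slot of the aluminium guide, behind two stops, each of which sticks out of one side wall or the other, which you cannot tell beforehand. Take the hooked pick off its stand, reach its hook into the slot and down into the key's eye, and drag the key out by feel, shifting it sideways round each stop and never pulling hard against one, until it lies wholly outside the slot, flat on the guide's landing plate. Go gently, touch the key only with the pick, leave the jar, beaker and tape roll alone, and finally put the pick back on its stand.

Things in the scene. Friction and masses are not known exactly. Their poses are not given: they have to be found in the camera images.
- guide: Fixed aluminium slide guide, 230 long x 72 wide x 50 high (mm). Origin on the worktop below the slot's mouth; x runs into the slot, z up. Base plate 8 thick from x = -105 to 125; its open front part (x = -105 to 0, surface z = 8, rims 5 high) is the landing plate. The block with the slot stands from x = 0 to 125.
- slot_mouth (a point): Middle of the slot's floor at its open mouth, 8 above the guide's origin; same axes. The slot is 28 wide (y -14 to 14), 36 high, 117 deep, closed at the back. Its 6 thick roof has an 8 wide sight slit along the middle, too narrow for fingers. Two stops inside: see slot_stops.
- slot_stops (a point): Point in the slot's middle line 50 behind the mouth, on the floor. Two blunt fixed teeth, each 6 long (x), 12 high from the floor, stick 7 out of a side wall: one at x = 47 to 53, one at x = 2 to 8. Each is on the +y or the -y wall, either way, not known beforehand. The key passes one only when held along the oppopoint wall; in the middle it is blocked.
- slide_key: Loose steel key, 36 long x 18 wide x 8 thick, 50 to 100 g, flat on the slot's floor behind both stops, its eye 70 to 88 behind the mouth. Origin on its underside at the eye's centre; x points into the slot. It spans x = -12 to 24; square shoulders at x = -8 (the nose before them is 14 wide).
- key_eye (a point): Centre of the key's eye at its top face (8 above the key's origin); same axes. The eye is a through hole 12 long (x) by 8 wide (y). The hook pulls on the bar in front of it, x = -12 to -6. The key slides with under 2 N; the pick may press on key or guide with up to 20 N.
- pick: Loose hooked pick, 80 g, lying level in its stand, hook down. Origin at the middle of its handle, a bar 90 long (x) x 14 wide (y) x 20 high; x points to the hook end, z up. Grip the handle from above between the forks, across its width and hard (80 N or more), or it turns in the fingers when the hook meets resistance.
- hook_tip (a point): Lowest point of the hook, at (160, 0, -33.5) in the pick's frame; same axes. The 6 thick shank is cranked down in front of the handle (x = 46 to 62), runs level with its axis at z = -16 and ends at x = 160 in a 5 thick hook straight down, with a rounded tip.
- pick_stand: Fixed dark steel stand on a 110 x 56 base, 66 high; origin under its middle, x along the handle. Two forks at x = -36 and 36, each 8 thick, carry the handle's underside at z = 44 between cheeks 20 apart, flared at the top; 64 of free length between the forks.
- stand_seat (a point): Where the middle of the seated handle belongs, 54 above the stand's origin; same axes. The seated handle's x points along this x.
- sample_jar: Bystander: jar with a white lid, 63 x 62 x 75, standing; origin under its middle. Leave it alone.
- beaker: Bystander: small clear beaker, 55 x 55 x 70, standing; origin under its middle. Leave it alone.
- tape_roll: Bystander: roll of tape lying flat, 92 x 92 x 19; origin under its middle. Leave it alone.

How it is judged (in metres and radians):
On the way, in this order (a step that is already met when the one before it is completed fails the run):
1. the pick has been lifted off its stand (z of pick in the frame of stand_seat above 0.02 m), for 0.1 s.
2. the hook's tip is down in the key's eye, inside the slot (horizontal distance between hook_tip and slide_key below 0.008 m and z of hook_tip in the frame of slide_key below 0.006 m and x of hook_tip in the frame of slot_mouth above 0.03 m), for 0.1 s.
3. the key has been dragged wholly out of the slot by the hook (x of slide_key in the frame of slot_mouth below -0.027 m and horizontal distance between hook_tip and slide_key below 0.01 m), for 0.1 s.
At the end, for the whole second after the job is handed in: The whole key lies outside the slot (its eye more than 26 mm in front of the mouth), flat on the landing plate and at rest; the pick rests upright in both forks of its stand, within 20 mm of the seat's middle, 4 mm of its height and 0.2 rad of its direction, at rest (x of slide_key in the frame of slot_mouth between -0.098 and -0.026 m and y of slide_key in the frame of slot_mouth between -0.026 and 0.026 m and z of slide_key in the frame of slot_mouth below 0.004 m and angle between each of slide_key, pick's own z axis and vertical below 0.1 rad and linear speed of each of slide_key, pick below 0.02 m/s and horizontal distance between pick and stand_seat below 0.02 m and z of pick in the frame of stand_seat between -0.004 and 0.004 m and angle between the x axis of pick and the x axis of stand_seat, either way round below 0.2 rad); the robot touches nothing.
It fails at once if the gripper or arm touches the key (contact force between any of the fingers, the arm and slide_key above 0.3 N).
It fails at once if the pick presses on the key with more than 20 N (contact force between pick and slide_key above 20 N).
It fails at once if the pick presses on the guide with more than 20 N (contact force between pick and guide above 20 N).
It fails at once if the robot itself presses on the guide with more than 20 N (contact force between any of the fingers, the arm and guide above 20 N).
It fails at once if the jar, beaker or tape roll is pushed away by more than 15 mm (distance of any of sample_jar, beaker, tape_roll from where it was at the start of the episode above 0.015 m).
It also fails if it takes over 72 s, if anything falls off the work surface, if the arm or the gripper's body presses on something with over 40 N, if the wrist force passes 120 N, or if a joint passes its speed limit or range.

### The arm

A 6-joint arm with a two-finger parallel gripper is mounted at the origin on a cart in front of the work surface, level with it; the furniture and walls round the work are solid. World frame = base frame: x ahead of the robot, y to its left, z up, the work surface at z = 0. Lengths are in mm, angles in rad, forces in N, time in s.
With the tool pointing down it reaches from about 275 to 750 mm from the base axis. Payload 10.2 kg.
Tool frame: the origin (TCP) lies at the very end of the fingers, on their centre line; the grasp point (between the pads) lies 19 mm behind it; z points along the fingers, y is the line along which they close (so a half turn about z gives the same grasp; the last joint's range is limited). The gripper opens to 85 mm and grips with 20 to 120 N. Pads are 22 mm wide; open, the fingers measure 114 mm over their backs; the gripper's body (76 mm by 85 mm) begins 54 mm behind the grasp point. The pads swing forward as they close: fully open they stand 13 mm farther back than shut.
Start: joints at [1.111, 0.313, 1.498, -0, 1.331, -0.223], TCP at [123.174, 510.352, 231.294] pointing down, gripper open.
Joint ranges: [-2.94, 2.94], [-0.97, 2.17], [0.19, 2.56], [-1.23, 4.37], [0.02, 3.11], [-2.88, 2.88]. Speed limits (rad/s): [2.39, 2.39, 3.01, 3.14, 3.14, 3.14].

### API

Orientations are given as a unit quaternion [w, x, y, z].
In Python, from rig import * gives the robot as it stands. The module is installed in compiled form; this text tells all that it offers.
- The arm moves only by the shell command python3 -m crank 'ROWS' [FORCE]. ROWS is JSON, a list that holds one entry, the list of rows, each a list of 7 numbers: the shift along the tool's x, y, z in units of 25 mm (1.0 is 25 mm), then the turn, a rotation vector about the tool's x, y, z in units of 8 degrees (1.0 is 8 degrees), then the finger opening in mm, from 0 to 85.4. A call has exactly 8 rows; each row shifts and turns the commanded pose from where the row before left it, along the tool's axes as they then stand; what a row does not reach is not made up. A row lasts 1/10 s, in which the tool goes at most 50 mm and 8.59 degrees, less where a joint would pass 70% of its speed; a pose out of reach is approached as far as the arm can. A call is refused whole if a number of a shift passes 1 or a number of a turn 1, either way. A call with a gripper value outside its range is refused whole. The fingers move at their own pace and stop on an object; FORCE is the grip in N (left out, the last holds). Time passes only in rows, so rows that do not move let the fingers close, or fill a call up. It gives the time, the measured TCP pose, the force, the opening and the grip force at its end, in the units of the state.
- sense(): the state, without advancing time (a new reading comes with each control period).
- capture(name): name is "scene" or "top" or "wrist"; returns the picture (420x560x3 uint8, blue, green, red); there is no depth.
- camera_model(name): a dict with "fx", "fy", "cx", "cy" (pixels), "world_from_camera" (4x4, takes a point from camera to world coordinates); the wrist camera has in their place "T_tool_cam" (4x4, takes a point from camera to tool coordinates, whose origin is the TCP and whose axes are the flange's). Camera axes: x right, y up, looking along -z (the intrinsics and any distortion apply to the point x, -y, -z); pixel columns grow to the right and rows downward; lengths in mm; the calibration is good to about 2 mm. The wrist camera is an equidistant fisheye: a pixel r from the principal point sees the ray r / f radians off the axis. A picture is of the moment at which its call begins: read the wrist's pose just before it. camera_model takes no time and is no camera call.
- finish_job(): hands the job in; it is judged then, once.
The state is a dict: "time_s": time; "joints": joint angles; "dq": joint speeds; "tau": joint torques, N m; "eef_pos": TCP position; "ee_rot": TCP orientation; "force": force on the tool from outside, world axes, zero at the start; "wrist_torque": the same for the moment, N m; "grip_width": opening from 0.0 (shut) to 1.0 (fully open); "grip_force": force on a finger pad.
Only numpy, scipy, OpenCV 4.12 (cv2) and the standard library are available. Lean on these libraries where they do the work, as an engineer would, in place of code of your own. Each camera call takes 0.05 s, during which the arm holds its last target. There are 200 camera calls.

## Working session

There is one attempt and no reset: what is moved stays moved. The work goes in short steps, Python scripts to look and compute and a shell command to move; the robot and the scene stay as the last step left them, time stands still between calls to the robot, and variables do not carry over. Pictures are saved under pics/ and viewed, at most 12 in all, crops included, and the job is handed in when it is done.

```bash
mkdir -p pics; python3 - <<'E'
from rig import *
import cv2,numpy as np
s=sense();print(s)
for n in("scene","top"):
    im=capture(n);cv2.imwrite(f"pics/{n}0.png",im);m=camera_model(n);print(n,m)
m=camera_model("wrist");print(m)
E
```

```text
{'time_s': 0.0, 'joints': array([ 1.11060686e+00,  3.13391683e-01,  1.49847547e+00,  1.87609827e-05,
        1.33099318e+00, -2.23402762e-01]), 'dq': array([ 0.00097133,  0.00043507, -0.00122449, -0.00048736, -0.00222436,
        0.00029693]), 'tau': array([-4.47696439e-04, -4.12276089e+01, -2.59737790e+01, -2.00140544e-04,
        4.25342252e-03, -5.44452504e-06]), 'eef_pos': array([123.0400387 , 510.10024212, 230.75046785]), 'ee_rot': array([-2.21032992e-04,  1.18119156e-01,  9.92999226e-01, -5.94118357e-04]), 'force': array([-0.32781503,  0.40463774, -0.23457627]), 'wrist_torque': array([0.01681419, 0.01353372, 0.00790304]), 'grip_force': 0.0, 'grip_width': 0.9977633054658696}
scene {'fx': 399.52730574876944, 'fy': 399.52730574876944, 'cx': 277.8398872645694, 'cy': 213.07315852576065, 'world_from_camera': array([[ 5.88834952e-01,  5.16118590e-01, -6.22008843e-01,
        -9.24394965e+01],
       [-8.08247566e-01,  3.73104866e-01, -4.55553105e-01,
        -5.14223344e+02],
       [-3.04490010e-03,  7.70982724e-01,  6.36848780e-01,
         7.18799279e+02],
       [ 0.00000000e+00, 
[... 290 characters left out ...]
666e-01,  1.44971062e-02, -7.77717770e-03,
        -2.68450027e+01],
       [-6.91449118e-03,  5.86361710e-02,  9.98255473e-01,
         1.26352950e+03],
       [ 0.00000000e+00,  0.00000000e+00,  0.00000000e+00,
         1.00000000e+00]])}
{'fx': 325.19226210127806, 'fy': 325.19226210127806, 'cx': 280.8386007452334, 'cy': 206.03688615701336, 'T_tool_cam': array([[ 4.27632556e-04,  9.53598223e-01,  3.01081792e-01,
         7.65470724e+01],
       [ 9.99999907e-01, -4.25443495e-04, -7.28385289e-05,
        -3.05636290e-01],
       [ 5.86345983e-05,  3.01081795e-01, -9.53598316e-01,
        -1.42225861e+02],
       [ 0.00000000e+00,  0.00000000e+00,  0.00000000e+00,
         1.00000000e+00]])}
```

View pics/top0.png

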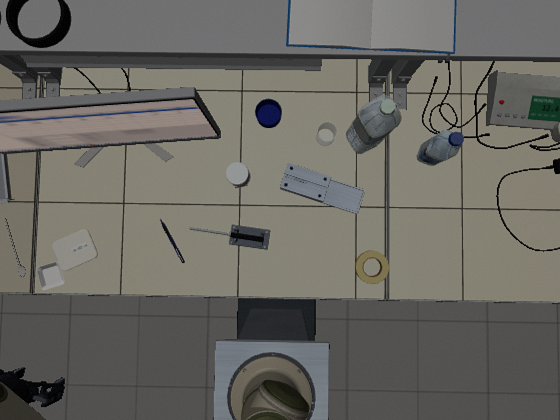

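View pics/scene0.png

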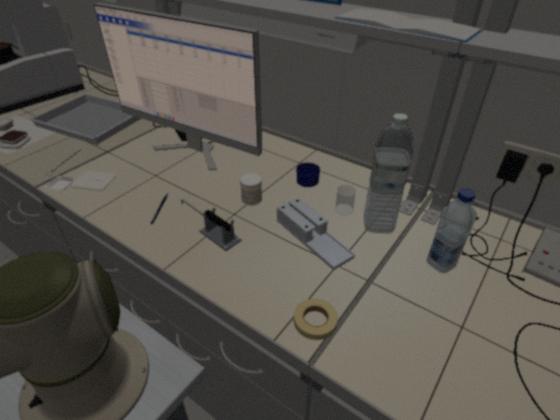

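The top view shows the guide with its slot block at about (305,183) and landing plate at (345,195). The stand is at (250,237) with the hook at (190,230). The jar is at (237,174), the beaker at (326,133) and the tape at (372,267). The scene view agrees with this.

```bash
cat > h.py <<'E'
from rig import *
import cv2,numpy as np
from scipy.spatial.transform import Rotation as R
def rot(s): q=s["ee_rot"]; return R.from_quat([q[1],q[2],q[3],q[0]])
def pose(s=None):
    s=s or sense(); return rot(s).as_matrix(),np.array(s["eef_pos"])
def ray(name,u,v,T=None):
    m=camera_model(name)
    x,y=(u-m["cx"])/m["fx"],(v-m["cy"])/m["fy"]
    if name=="wrist":
        r=np.hypot(x,y)+1e-12; d=np.array([np.sin(r)*x/r,-np.sin(r)*y/r,-np.cos(r)])
        M=np.eye(4);M[:3,:3],M[:3,3]=T; W=M@m["T_tool_cam"]
    else: d=np.array([x,-y,-1.]);W=m["world_from_camera"]
    return W[:3,3],W[:3,:3]@d
def onz(name,u,v,z,T=None):
    o,d=ray(name,u,v,T); return o+d*(z-o[2])/d[2]
def project(P,T):
    m=camera_model("wrist");M=np.eye(4);M[:3,:3],M[:3,3]=T;W=M@m["T_tool_cam"]
    c=W[:3,:3].T@(np.array(P,float)-W[:3,3]);x,y,z=c[0],-c[1],-c[2]
    r=np.hypot(x,y)+1e-12;t=np.arctan2(r,z);return m["cx"]+m["fx"]*t*x/r,m["cy"]+m["fy"]*t*y/r
def delta(pos,xdir=None,T=None):
    """turn & shift (tool units) to reach TCP pos, tool down with tool x along yaw xdir (rad)"""
    Rm,p=T or pose()
    print("shift units in tool axes now",np.round(Rm.T@(np.array(pos)-p)/25,3), "world mm",np.round(np.array(pos)-p,1))
    if xdir is not None:
        x=np.array([np.cos(xdir),np.sin(xdir),0]);z=np.array([0,0,-1.]);G=np.c_[x,np.cross(z,x),z]
        print("turn units",np.round(np.degrees(R.from_matrix(Rm.T@G).as_rotvec())/8,3),"shift in goal axes",np.round(G.T@(np.array(pos)-p)/25,3))
def snap(f):
    T=pose();im=capture("wrist");cv2.imwrite(f,im);np.savez(f[:-4],R=T[0],p=T[1]);return T,im
def load(f):
    d=np.load(f[:-4]+".npz");return d["R"],d["p"]
E
python3 - <<'E'
from h import *
for n,u,v,z in[("stand",250,237,50),("hook",190,230,20),("plate end",362,203,8),("blockback",284,178,50),("mouth",328,190,50),("jar",237,174,75),("beaker",326,133,70),("tape",372,267,19)]:
    print(n,np.round(onz("top",u,v,z),0))
E
```

```text
stand [441.  61.  50.]
hook [458. 231.  20.]
plate end [ 541. -250.    8.]
blockback [604. -29.  50.]
mouth [ 572. -150.   50.]
jar [610.  98.  75.]
beaker [ 725. -141.   70.]
tape [ 363. -276.   19.]
```

```bash
python3 -m crank '[[[-1,0,0,0,0,1,85],[-1,0,0,0,0,1,85],[-1,0,0,0,0,1,85],[-1,0,0,0,0,1,85],[-1,0,0,0,0,1,85],[-1,0,0,0,0,1,85],[-1,0,0,0,0,1,85],[-1,0,0,0,0,1,85]]]' 
python3 -m crank '[[[-1,0.4,0,0,0,1,85],[-1,0.4,0,0,0,1,85],[-1,0.4,0,0,0,0.2,85],[-1,0.4,0,0,0,0,85],[-1,0.4,0,0,0,0,85],[-1,0.4,0,0,0,0,85],[-1,0.4,0,0,0,0,85],[-1,0.4,0,0,0,0,85]]]'
python3 -c "
from h import *
print(pose()[1]); delta([500,-40,220],1.40)"
```

```text
time_s: 0.9
eef_pos: [265.7, 383.4, 230.9]
ee_rot: [-0.0, 0.629, 0.778, -0.0]
force: [-0.1, -0.7, 0.2]
grip_width: 0.997
grip_force: 0.0
time_s: 1.7
eef_pos: [339.3, 182.3, 231.1]
ee_rot: [-0.0, 0.738, 0.675, -0.0]
force: [0.8, 0.4, 0.2]
grip_width: 0.998
grip_force: 0.0
[339.29977819 182.28769382 231.13846625]
shift units in tool axes now [-8.277  7.202  0.444] world mm [ 160.7 -222.3  -11.1]
turn units [-0.002  0.001  0.578] shift in goal axes [-7.67   7.846  0.446]
```

```bash
python3 -m crank '[[[-1,1,0,0,0,0.55,85],[-1,1,0,0,0,0,85],[-1,1,0,0,0,0,85],[-1,1,0,0,0,0,85],[-1,1,0,0,0,0,85],[-1,1,0,0,0,0,85],[-0.5,0.5,0,0,0,0,85],[0,0,0,0,0,0,85]]]' 
python3 -c "
from h import *
T,im=snap('pics/w1.png');print(T[1])"
```

```text
time_s: 2.5
eef_pos: [475.1, -3.4, 230.8]
ee_rot: [-0.0, 0.764, 0.645, -0.0]
force: [-1.0, 0.6, 0.2]
grip_width: 0.997
grip_force: 0.0
[475.14058949  -3.3639354  230.75641489]
```

View pics/w1.png

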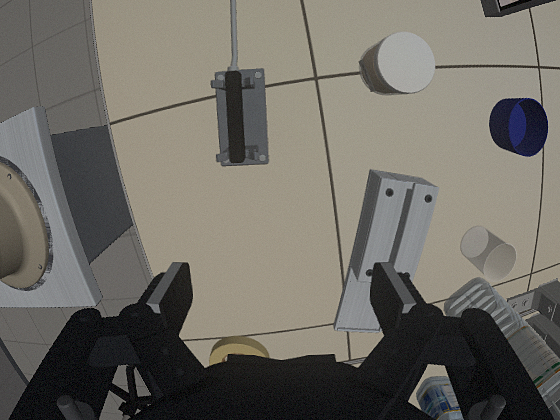

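The wrist view shows the black handle from (235,70) to (238,163), the shank running to (234,0), and the guide block from (372,170) to (437,185), with its slit running from about (412,185) down to (385,270). Next I measure the handle and move over the guide for a closer look.

```bash
python3 - <<'E'
from h import *
f='pics/w1.png';T=load(f);im=cv2.imread(f);g=im.max(2)
m=np.zeros_like(g);m[55:175,205:275]=(g[55:175,205:275]<45)*255
n,l,st,c=cv2.connectedComponentsWithStats(m);i=1+np.argmax(st[1:,4]);print(st[i],c[i])
mm=cv2.morphologyEx((l==i).astype(np.uint8),cv2.MORPH_OPEN,np.ones((9,9)))
r=cv2.minAreaRect(cv2.findNonZero(mm));b=cv2.boxPoints(r);print(r)
P=np.array([onz('wrist',*q,64,T)for q in b]);print(P.round(1),P.mean(0))
for v in(5,20,40):
    row=im[v,215:255].astype(int).max(1);print(v,row)
for n,u,v in[("s1",389,192),("s2",428,198),("s3",370,273),("c1",372,170),("c2",437,185)]:print(n,onz('wrist',u,v,50,T).round(1))
delta([545,-150,150],1.3)
E
```

```text
[ 219   71   28   92 1229] [234.6729048  115.31163548]Traceback (most recent call last):
  File "<stdin>", line 6, in <module>
cv2.error: OpenCV(4.12.0) /io/opencv/modules/imgproc/src/convhull.cpp:143: error: (-215:Assertion failed) total >= 0 && (depth == CV_32F || depth == CV_32S) in function 'convexHull'
```

```bash
python3 - <<'E'
from h import *
f='pics/w1.png';T=load(f);im=cv2.imread(f);g=im.max(2).astype(int)
for v in range(72,165,10):
    print(v,g[v,214:266:2])
for v in(5,20,40,60):print(v,g[v,222:248])
for n,u,v in[("s1",389,192),("s2",428,198),("s3",370,273),("c1",372,170),("c2",437,185)]:print(n,onz('wrist',u,v,50,T).round(1))
delta([545,-150,150],1.3)
E
```

```text
72 [138  95  93  88  91  87  42  39  44  40  38  45  36  79  89  89  94  90
  89  90  89 152 131  96  94 138]
82 [ 91  88  90  85  94  68  35  39  39  43  40  47  42  36 100  73  55  64
  90  95  75  92  88  90  91  89]
92 [163  68  88  89  91  95  40  44  36  39  38  33  36  36  86  96  86  93
  93  90  93  93  92  90  95  86]
102 [161 109  90  92  87  91  56  34  47  44  43  40  35  41  52  93  92  85
  89  85  90  89  90  93  95  89]
112 [155 172  95  86  91  88  78  33  41  41  40  31  44  31  42  92  89  88
  90  82  96  93  95  87  89  88]
122 [150 163  67  91  85  90  97  38  38  39  43  37  46  39  25  91  92  95
  92  89  89  92  85  93  93  90]
132 [156 157  97  85  89  86  90  29  38  42  43  41  44  45  37  91  92  89
  85  90  91  92  87  90  91  86]
142 [155 158 169  86  89  94  91  70  40  46  42  42  36  42  40  51  96  90
  92  88  93  91  91  95  91  93]
152 [154 156 169  73  77  74  92  68  42  45  42  42  39  47  44  39  97  86
  68  64  93  90  86  88  88  88]
162 [155 147 141 123  91 104 126  92  93  36  39  35  30  31  66  91  88  98
  89  93  94  93  96  90  91  85]
5 [153 153 153 150 154 153 156 153 108  90 123 128 126 116 140 158 155 151
 156 151 153 152 152 155 154 151]
20 [155 154 153 153 152 156 153 162 128  87 113 132 127 116 118 151 158 150
 155 156 155 153 154 156 156 156]
40 [155 152 155 154 151 151 154 155 149  95  95 128 129 129 109 127 160 153
 154 158 155 155 152 154 155 153]
60 [151 154 154 154 155 155 153 155 160 122  99 125 132 130 111 127 162 154
 154 157 155 156 151 156 151 153]
s1 [587.6 -32.2  50. ]
s2 [633.7 -46.5  50. ]
s3 [ 559.7 -126.2   50. ]
c1 [570.9  -5.6  50. ]
c2 [645.6 -33.3  50. ]
shift units in tool axes now [-5.358  3.775  3.228] world mm [  70.5 -147.8  -80.9]
turn units [-0.009 -0.002  0.736] shift in goal axes [-4.942  4.301  3.235]
```

```bash
python3 -m crank '[[[-1,0.6,0.6,0,0,0.8,85],[-1,0.6,0.6,0,0,0,85],[-1,0.6,0.6,0,0,0,85],[-1,0.6,0.6,0,0,0,85],[-0.9,0.6,0.6,0,0,0,85],[0,0.6,0.2,0,0,0,85],[0,0.2,0,0,0,0,85],[0,0,0,0,0,0,85]]]' 
python3 - <<'E'
from h import *
T,im=snap('pics/w2.png');print(T[1])
T=load('pics/w1.png')
for u,v in((225.3,72),(226.3,102),(227.5,122),(229,148)):print(onz('wrist',u,v,64,T).round(1))
print('ends',onz('wrist',232.5,71,64,T).round(1),onz('wrist',236.5,163,64,T).round(1))
for u,v in((233,5),(233.2,20),(234,40),(234.2,60)):print('sh',onz('wrist',u,v,38,T).round(1))
E
```

```text
time_s: 3.35
eef_pos: [535.5, -143.9, 151.6]
ee_rot: [-0.0, 0.798, 0.603, 0.0]
force: [0.2, -0.8, 0.1]
grip_width: 0.991
grip_force: 0.0
[ 535.51100042 -143.89700137  151.59776816]
[442.8 114.7  64. ]
[438.6  86.   64. ]
[436.1  67.   64. ]
[432.7  42.   64. ]
ends [449.7 114.2  64. ] [437.   26.3  64. ]
sh [458.6 188.6  38. ]
sh [456.1 171.8  38. ]
sh [453.4 149.9  38. ]
sh [450.1 128.8  38. ]
```

View pics/w2.png

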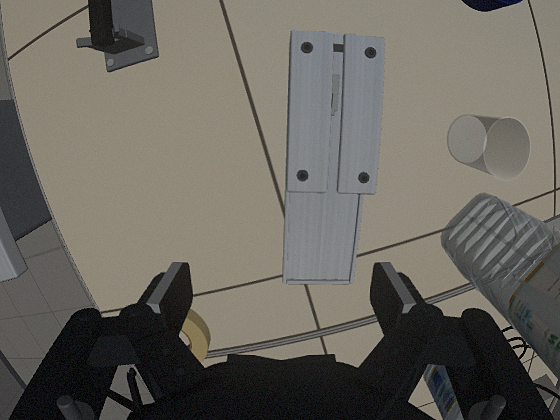

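The view shows the roof screws at (307,47), (370,52), (302,175) and (363,177). The roof front edge runs from (287,192) to (376,193), the plate's far end is near (284,283) to (350,284), and a part of the key shows in the slit near (335,95).

```bash
python3 - <<'E'
from h import *
f='pics/w2.png';T=load(f);im=cv2.imread(f)
s=[onz('wrist',*q,50,T) for q in((307,47),(370,52),(302,175),(363,177))]
e=[onz('wrist',*q,50,T) for q in((287,192),(376,193),(291,31),(384,38))]
b=[onz('wrist',*q,13,T) for q in((284,283),(350,284))]
for p in s+e+b:print(p.round(1))
d=(s[0]+s[1]-s[2]-s[3])/2;print('yaw',np.arctan2(d[1],d[0]), 'front mid',(e[0]+e[1])/2,'back',(e[2]+e[3])/2,'screw mid',sum(s)/4)
c=im[25:200,310:365];c=cv2.resize(c,None,fx=5,fy=3.4,interpolation=cv2.INTER_CUBIC)
c=np.hstack([c,cv2.convertScaleAbs(c,alpha=2,beta=-60)]);cv2.imwrite('pics/c2.png',c)
E
```

```text
[587.8 -31.8  50. ]
[633.4 -46.   50. ]
[ 558.3 -124.7   50. ]
[ 604.3 -138.9   50. ]
[ 543.6 -134.6   50. ]
[ 612.1 -154.6   50. ]
[579.9 -16.7  50. ]
[647.6 -37.2  50. ]
[ 513.8 -233.9   13. ]
[ 577.7 -254.8   13. ]
yaw 1.265379347845756 front mid [ 577.86934011 -144.58993891   50.        ] back [613.78108078 -26.94908769  50.        ] screw mid [595.98659318 -85.35034098  50.        ]
```

View pics/c2.png

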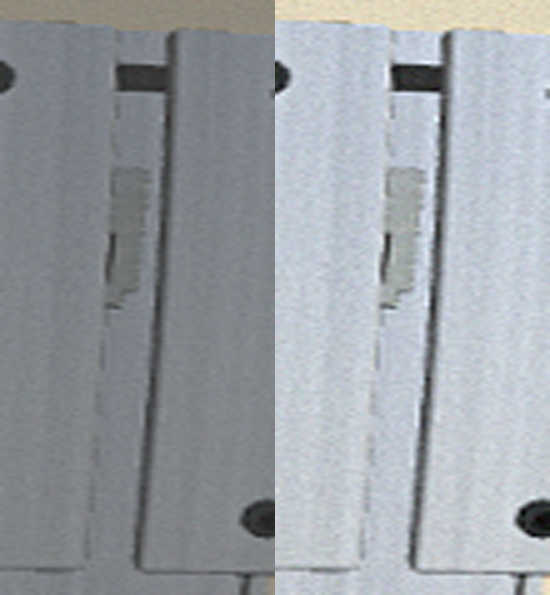

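```bash
cat >> h.py <<'E'
YG=1.265; MO=np.array([577.1,-145.2,8.]); EX=np.array([np.cos(YG),np.sin(YG),0]);EY=np.array([-EX[1],EX[0],0])
def gf(p): d=np.array(p)-MO; return np.array([d@EX,d@EY,d[2]])
def gw(x,y,z): return MO+x*EX+y*EY+[0,0,z]
E
python3 - <<'E'
from h import *
T=load('pics/w2.png')
for n,u,v in(("rear",337,73.5),("front",333,114.7),("shoulder",336.5,111),("eye a",332,94),("eye b",332,103),("redge1",340,76),("redge2",339,95)):print(n,gf(onz('wrist',u,v,16,T)).round(1))
for n,u,v in(("slit front l",327.5,192),("slit front r",338.5,192),("sl back l",333.5,32),("r",345,35)):print(n,gf(onz('wrist',u,v,50,T)).round(1))
delta([458,-122,150],YG)
E
```

```text
rear [96.3 -4.7  8. ]
front [60.5 -2.8  8. ]
shoulder [63.8 -5.6  8. ]
eye a [78.2 -1.1  8. ]
eye b [70.5 -1.4  8. ]
redge1 [94.3 -7.4  8. ]
redge2 [77.8 -7.2  8. ]
slit front l [ 1.   3.4 42. ]
slit front r [ 1.3 -5.3 42. ]
sl back l [124.6   4.5  42. ]
r [123.   -4.2  42. ]
shift units in tool axes now [-0.004 -3.212  0.071] world mm [-77.3  21.9  -1.8]
turn units [ 0.002 -0.     0.205] shift in goal axes [-0.096 -3.211  0.071]
```

```bash
sed -i 's/^YG=.*/YG=1.270; EX=np.array([np.cos(YG),np.sin(YG),0]);EY=np.array([-EX[1],EX[0],0]); MO=np.array([596.2,-85.7,8.])-62.5*EX/; ' h.py
python3 -m crank '[[[0,-0.8,0,0,0,0.2,85],[0,-0.8,0,0,0,0,85],[0,-0.8,0,0,0,0,85],[0,-0.8,0,0,0,0,85],[0,0,0,0,0,0,60],[0,0,0,0,0,0,45],[0,0,0,0,0,0,45],[0,0,0,0,0,0,45]]]' 
python3 - <<'E'
from h import *
T,im=snap('pics/w3.png');print(T[1],'MO',MO)
q=np.array([project(gw(x,y,42),T) for x in(-3,128) for y in(-9,9)]);print(q)
u0,v0=q.min(0).astype(int);u1,v1=q.max(0).astype(int)+1;print(u0,v0,u1,v1)
for n,p in(("stop1 -y top inner",gw(50,-7,12)),("stop2",gw(5,-7,12)),("key",gw(72.4,2,8))):print(n,np.round(project(p,T)))
c=im[v0:v1,u0:u1];k=min(395/c.shape[1],590/c.shape[0]);c=cv2.resize(c,None,fx=k,fy=k,interpolation=cv2.INTER_CUBIC);print(k)
cv2.imwrite('pics/c3.png',np.hstack([c,cv2.convertScaleAbs(c,alpha=2,beta=-60)]))
print("to stand: hover");delta([443.5,70,110],1.432)
E
```

```text
time_s: 4.2
eef_pos: [459.4, -121.6, 151.3]
ee_rot: [0.0, 0.807, 0.591, 0.0]
force: [0.5, 0.1, -0.6]
grip_width: 0.53
grip_force: 0.0
[ 459.39404203 -121.57356282  151.29583898] MO [ 577.68244544 -145.39380347    8.        ]
[[433.89382614 194.49946707]
 [414.94471594 194.39117134]
 [441.34230106  36.96136955]
 [421.4788754   33.71338712]]
414 33 442 195
stop1 -y top inner [423. 128.]
stop2 [419. 177.]
key [413. 102.]
3.6419753086419755
to stand: hover
shift units in tool axes now [ 7.115 -2.916  1.65 ] world mm [-15.8 191.6 -41.2]
turn units [ 0.     0.    -1.201] shift in goal axes [ 7.502 -1.687  1.65 ]
```

View pics/c3.png

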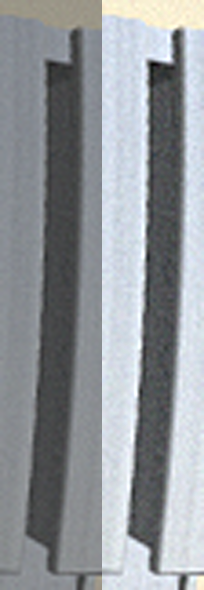

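```bash
python3 - <<'E'
from h import *
f='pics/w3.png';T=load(f);im=cv2.imread(f).max(2)
for n,a in(("st1 out top 47,53",[(47,-14,12),(53,-14,12),(47,-10,12),(53,-10,12)]),("st2 2,8",[(2,-14,12),(8,-14,12),(2,-10,12),(8,-10,12)]),("wall end",[(0,-14,8),(0,-14,16)]),("roof under r",[(0,-4,36),(50,-4,36)]),("roof top left",[(0,4,42),(50,4,42)])):
    print(n,[tuple(np.round(project(gw(*p),T),1)) for p in a])
for v in list(range(118,138,2))+list(range(164,194,2)):print(v,im[v,414:438])
E
```

```text
st1 out top 47,53 [(np.float64(429.3), np.float64(132.0)), (np.float64(429.7), np.float64(125.4)), (np.float64(425.4), np.float64(131.7)), (np.float64(425.8), np.float64(125.1))]
st2 2,8 [(np.float64(425.4), np.float64(180.6)), (np.float64(426.0), np.float64(174.2)), (np.float64(421.6), np.float64(180.5)), (np.float64(422.2), np.float64(174.1))]
wall end [(np.float64(423.5), np.float64(181.7)), (np.float64(426.9), np.float64(183.7))]
roof under r [(np.float64(426.2), np.float64(189.2)), (np.float64(431.2), np.float64(130.3))]
roof top left [(np.float64(420.7), np.float64(190.9)), (np.float64(425.7), np.float64(130.4))]
118 [147 153 144 140 144 144 145 142 147 149 154 102  62  75  70  76  79  72
  72  74  85 118 147 149]
120 [150 151 143 144 144 145 146 148 148 150 157  78  71  77  73  68  71  65
  76  74  84 128 154 147]
122 [152 148 145 140 143 142 144 145 148 153 153  85  71  78  72  68  74  71
  68  67  91 123 150 147]
124 [145 149 142 139 142 144 142 146 151 151 144  85  70  79  75  73  70  72
  70  73  93 133 152 147]
126 [146 152 144 143 141 143 142 144 149 150 150  72  71  71 
[... 1401 characters left out ...]
 146 146 143 130  86  67  74  76  72  74  74  83 115 149
 147 144 148 143 140 140]
182 [143 136 144 147 148 148 138 152 147 150 143 107  71  63  71  85 120 141
 144 144 145 144 144 146]
184 [140 139 143 145 147 147 137 143 147 149 145 152 151  93  67  92 125 146
 145 139 145 143 141 140]
186 [140 140 142 148 142 138 141 148 150 146 148 149 138  69  73  91 133 144
 144 143 146 144 145 140]
188 [148 146 146 149 147 138 147 148 145 140 146 154 136  75  74 101 143 147
 145 147 145 140 142 142]
190 [118 120 125 121 124 132 154 147 152 146 147 152 151 145 105  98 115 114
 116 107 108 105 101 108]
192 [138 148 147 144 150 144 146 145 149 148 144 154 149 147 146 146 150 149
 153 151 143  79  62 110]
```

The −y wall strip is uniformly dark, and no bright stop tops show at (423–430,125–132) or (421–426,174–181). Both stops are therefore likely on +y, so the key should be dragged along the −y wall. Next I grip the pick.

```bash
python3 -m crank '[[[0.9,-0.4,0.2,0,0,-0.6,45],[0.9,-0.4,0.2,0,0,-0.6,45],[0.9,-0.4,0.2,0,0,0,45],[0.9,-0.3,0.2,0,0,0,45],[0.9,-0.3,0.2,0,0,0,45],[0.9,-0.2,0.2,0,0,0,45],[0.9,0,0.2,0,0,0,45],[0.9,0,0.2,0,0,0,45]]]' 
python3 -m crank '[[[0,0,0,0,0,0,45],[0,0,0,0,0,0,45],[0,0,0,0,0,0,45],[0,0,0,0,0,0,45],[0,0,0,0,0,0,45],[0,0,0,0,0,0,45],[0,0,0,0,0,0,45],[0,0,0,0,0,0,45]]]' 
python3 - <<'E'
from h import *
delta([443.5,70,37],1.432)
T,im=snap('pics/w4.png')
c=im[100:400,130:430];cv2.imwrite('pics/c4.png',cv2.resize(c,None,fx=2,fy=2))
E
```

```text
time_s: 5.05
eef_pos: [440.7, 65.9, 111.1]
ee_rot: [0.0, 0.755, 0.656, 0.0]
force: [0.9, -0.3, 0.6]
grip_width: 0.523
grip_force: 0.0
time_s: 5.85
eef_pos: [440.4, 64.9, 111.3]
ee_rot: [0.0, 0.755, 0.656, 0.0]
force: [0.6, -0.1, -0.3]
grip_width: 0.524
grip_force: 0.0
shift units in tool axes now [0.219 0.093 2.972] world mm [  3.1   5.1 -74.3]
turn units [ 0.     0.    -0.002] shift in goal axes [0.219 0.093 2.972]
```

View pics/c4.png

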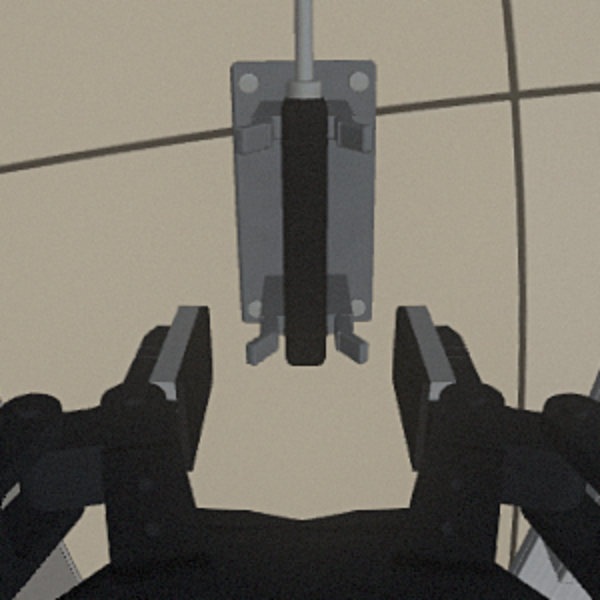

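The handle spans (282,149) to (283,282), central between the fingers and well aligned. I check its centre before descending.

```bash
python3 - <<'E'
from h import *
T=load('pics/w4.png')
a,b=onz('wrist',283,149,64,T),onz('wrist',283,282,64,T);print(a,b,(a+b)/2,np.linalg.norm(a-b),np.arctan2(*(a-b)[[1,0]]))
E
python3 -m crank '[[[0.22,0.08,0,0,0,0,45],[0,0,0.5,0,0,0,45],[0,0,0.5,0,0,0,45],[0,0,0.5,0,0,0,45],[0,0,0.5,0,0,0,45],[0,0,0,0,0,0,45],[0,0,0,0,0,0,45],[0,0,0,0,0,0,45]]]' 
```

```text
[449.27354443 115.91787824  64.        ] [437.21497855  28.15854157  64.        ] [443.24426149  72.0382099   64.        ] 88.58391606360469 1.4342464672762565
time_s: 6.7
eef_pos: [443.6, 70.2, 61.9]
ee_rot: [0.0, 0.754, 0.656, 0.0]
force: [-0.6, -0.5, -0.1]
grip_width: 0.526
grip_force: 0.0
```

```bash
python3 -m crank '[[[0,0,0.5,0,0,0,45],[0,0,0.5,0,0,0,45],[0,0,0,0,0,0,45],[0,0,0,0,0,0,25],[0,0,0,0,0,0,10],[0,0,0,0,0,0,10],[0,0,0,0,0,0,8],[0,0,0,0,0,0,8]]]' 100
python3 -m crank '[[[0,0,0,0,0,0,8],[0,0,0,0,0,0,8],[0,0,0,0,0,0,8],[0,0,-0.2,0,0,0,8],[0,0,-0.5,0,0,0,8],[0,0,-0.8,0,0,0,8],[0,0,-0.8,0,0,0,8],[0,0,-0.8,0,0,0,8]]]' 100
```

```text
time_s: 7.5
eef_pos: [443.6, 70.1, 37.3]
ee_rot: [0.001, 0.754, 0.656, 0.0]
force: [-1.8, 0.6, 6.0]
grip_width: 0.147
grip_force: 97.7
time_s: 8.3
eef_pos: [443.1, 70.1, 115.1]
ee_rot: [0.0, 0.755, 0.656, 0.0]
force: [-0.0, 0.3, -1.0]
grip_width: 0.144
grip_force: 97.5
```

```bash
python3 - <<'E'
from h import *
p=gw(-22-161,0,0);p[2]=115;print(p);delta(p,YG)
E
```

```text
[ 523.4630457  -320.17726005  115.        ]
shift units in tool axes now [-1.5017e+01  5.3470e+00  7.0000e-03] world mm [ 8.030e+01 -3.903e+02 -1.000e-01]
turn units [ 0.003 -0.     1.158] shift in goal axes [-1.396e+01  7.695e+00  4.000e-03]
```

```bash
python3 -m crank '[[[-0.5,0.3,0,0,0,0.3,8],[-0.9,0.4,0,0,0,0.3,8],[-0.9,0.5,0,0,0,0.3,8],[-0.9,0.5,0,0,0,0.25,8],[-0.9,0.5,0,0,0,0,8],[-0.9,0.5,0,0,0,0,8],[-0.9,0.5,0,0,0,0,8],[-0.9,0.5,0,0,0,0,8]]]' 100
python3 -m crank '[[[-0.9,0.5,0,0,0,0,8],[-0.9,0.5,0,0,0,0,8],[-0.9,0.5,0,0,0,0,8],[-0.9,0.5,0,0,0,0,8],[-0.9,0.5,0,0,0,0,8],[-0.9,0.5,0,0,0,0,8],[-0.9,0.5,0,0,0,0,8],[0,0,0,0,0,0,8]]]' 100
python3 - <<'E'
from h import *
p=gw(-22-161,0,0);p[2]=115;delta(p,YG)
im=capture("top");cv2.imwrite('pics/t5.png',im)
s=capture("scene")
a=cv2.resize(im[165:285,270:400],None,fx=4,fy=4,interpolation=cv2.INTER_CUBIC)
cv2.imwrite('pics/c5.png',a)
E
```

```text
time_s: 9.1
eef_pos: [489.1, -119.5, 113.1]
ee_rot: [-0.0, 0.805, 0.593, -0.0]
force: [0.0, 0.7, -1.3]
grip_width: 0.144
grip_force: 97.6
time_s: 9.9
eef_pos: [525.9, -297.3, 112.7]
ee_rot: [0.0, 0.806, 0.592, -0.0]
force: [0.6, 0.5, -1.1]
grip_width: 0.146
grip_force: 97.7
shift units in tool axes now [-0.902  0.181 -0.092] world mm [ -2.4 -22.9   2.3]
turn units [-0.001  0.004 -0.022] shift in goal axes [-0.903  0.178 -0.092]
```

```bash
python3 -m crank '[[[-0.5,0.1,0,0,0,0,8],[-0.4,0.08,0,0,0,0,8],[0,0,0.6,0,0,0,8],[0,0,0.8,0,0,0,8],[0,0,0.6,0,0,0,8],[0,0,0.2,0,0,0,8],[0,0,0,0,0,0,8],[0,0,0,0,0,0,8]]]' 100
python3 - <<'E'
from h import *
p=gw(-22-161,0,0);p[2]=57;delta(p,YG)
T,im=snap('pics/w6.png');
c=im[0:300,170:400];cv2.imwrite('pics/c6.png',cv2.resize(c,None,fx=2,fy=2))
E
```

```text
time_s: 10.8
eef_pos: [524.4, -317.1, 59.6]
ee_rot: [0.001, 0.805, 0.594, 0.0]
force: [0.4, -0.5, -0.3]
grip_width: 0.149
grip_force: 97.7
shift units in tool axes now [-0.127  0.001  0.103] world mm [-0.9 -3.  -2.6]
turn units [0.008 0.004 0.009] shift in goal axes [-0.127  0.002  0.103]
```

View pics/c6.png

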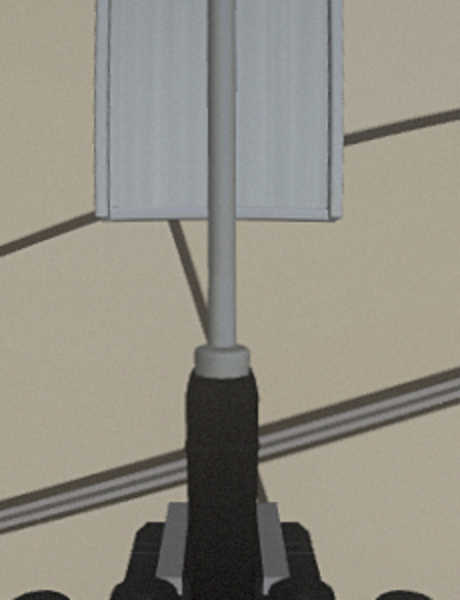

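```bash
python3 - <<'E'
from h import *
T=load('pics/w6.png')
for z in(8,13):print(gf(onz('wrist',281,109.5,z,T)).round(1),[gf(onz('wrist',170+c/2,r/2,z,T)).round(1)[1] for c,r in((95,218),(343,218),(97,10),(342,10))])
z=T[1][2]+.7
print([gf(onz('wrist',170+c/2,r/2,z,T)).round(1)[:2] for c,r in((222,340),(222,170),(222.5,4))],gf(T[1]))
E
python3 -m crank '[[[0,0,0.3,0,0,0,8],[0,0,0.4,0,0,0,8],[0,0,0.2,0,0,0,8],[0,0,0,0,0,0,8],[0,0,0,0,0,0,8],[0,0,0,0,0,0,8],[0,0,0,0,0,0,8],[0,0,0,0,0,0,8]]]' 100
python3 -c "
from h import *
print(gf(pose()[1])+[161,0,-16.8])"
```

```text
[-104.9   -0.5    0. ] [np.float64(37.3), np.float64(-36.4), np.float64(36.8), np.float64(-36.0)]
[-104.9   -0.5    5. ] [np.float64(36.3), np.float64(-35.5), np.float64(35.8), np.float64(-35.1)]
[array([-131.1,   -0.4]), array([-93.7,  -0.3]), array([-56. ,  -0.4])] [-1.79822601e+02  4.24410411e-02  5.15694427e+01]
time_s: 11.65
eef_pos: [524.1, -316.9, 36.5]
ee_rot: [0.0, 0.805, 0.594, 0.0]
force: [-0.2, 1.0, -1.0]
grip_width: 0.146
grip_force: 97.7
[-18.64751605   0.3464073   11.73567899]
```

```bash
python3 -m crank '[[[0.3,0,0,0,0,0,8],[0.6,0,0,0,0,0,8],[0.6,0,0,0,0,0,8],[0.6,0,0,0,0,0,8],[0.6,0,0,0,0,0,8],[0.3,0,0,0,0,0,8],[0,0,0,0,0,0,8],[0,0,0,0,0,0,8]]]' 100
cat >> h.py <<'E'
def tip():
    s=sense();print("tip true",(gf(s["eef_pos"])+[161,-.8,-16.8]).round(2),"Fguide",np.round([s["force"]@EX,s["force"]@EY,s["force"][2]],1),s["time_s"], np.round(s["wrist_torque"],2))
E
python3 -c "
from h import *
tip()"
```

```text
time_s: 12.45
eef_pos: [546.2, -245.3, 36.3]
ee_rot: [0.0, 0.805, 0.594, -0.0]
force: [-0.3, 0.0, -0.8]
grip_width: 0.146
grip_force: 97.7
tip true [56.26 -0.35 11.51] Fguide [-0.1  0.3 -0.8] 12.45 [-0.03 -0.    0.05]
```

```bash
python3 -m crank '[[[0.3,0,0,0,0,0,8],[0.35,0,0,0,0,0,8],[0,-0.1,0,0,0,0,8],[0,0,0,0,0,0,8],[0,0,0,0,0,0,8],[0,0,0,0,0,0,8],[0,0,0,0,0,0,8],[0,0,0,0,0,0,8]]]' 100
python3 -c "
from h import *
tip()
im=capture('top');cv2.imwrite('pics/c7.png',cv2.resize(im[160:220,270:370],None,fx=6,fy=6,interpolation=cv2.INTER_CUBIC))"
```

```text
time_s: 13.25
eef_pos: [548.6, -229.0, 36.3]
ee_rot: [0.0, 0.805, 0.594, -0.0]
force: [-0.4, 1.2, -0.6]
grip_width: 0.143
grip_force: 97.7
tip true [72.54  2.25 11.48] Fguide [ 1.   0.7 -0.6] 13.25 [-0.05  0.02 -0.02]
```

```bash
python3 -m crank '[[[0,0,0.06,0,0,0,8],[0,0,0.06,0,0,0,8],[0,0,0.03,0,0,0,8],[0,0,0.02,0,0,0,8],[0,0,0.01,0,0,0,8],[0,0,0,0,0,0,8],[0,0,0,0,0,0,8],[0,0,0,0,0,0,8]]]' 100
python3 -c "
from h import *
tip()"
```

```text
time_s: 14.1
eef_pos: [548.6, -228.9, 31.8]
ee_rot: [0.0, 0.805, 0.594, 0.0]
force: [-0.5, 0.2, 0.4]
grip_width: 0.139
grip_force: 97.7
tip true [72.63  2.23  7.03] Fguide [0.  0.6 0.4] 14.1 [ 0.04 -0.05 -0.02]
```

```bash
python3 -m crank '[[[0,0,0.02,0,0,0,8],[0,0,0.02,0,0,0,8],[0,0,0,0,0,0,8],[0,0,0,0,0,0,8],[0,0,0,0,0,0,8],[0,0,0,0,0,0,8],[0,0,0,0,0,0,8],[0,0,0,0,0,0,8]]]' 100
python3 -c "
from h import *
tip()"
```

```text
time_s: 14.9
eef_pos: [548.6, -228.9, 30.8]
ee_rot: [0.0, 0.805, 0.594, 0.0]
force: [0.1, -0.2, -0.7]
grip_width: 0.145
grip_force: 97.7
tip true [72.62  2.25  6.01] Fguide [-0.1 -0.2 -0.7] 14.9 [-0.    0.02  0.05]
```

In the eye, it seems. I go lower, to about 3 above the floor.

```bash
python3 -m crank '[[[0,0,0.03,0,0,0,8],[0,0,0.03,0,0,0,8],[0,0,0.03,0,0,0,8],[0,0,0.03,0,0,0,8],[0,0,0,0,0,0,8],[0,0,0,0,0,0,8],[0,0,0,0,0,0,8],[0,0,0,0,0,0,8]]]' 100
python3 -c "
from h import *
tip()"
```

```text
time_s: 15.7
eef_pos: [548.6, -228.9, 27.8]
ee_rot: [0.0, 0.805, 0.594, -0.0]
force: [-0.0, -0.5, -1.2]
grip_width: 0.143
grip_force: 97.7
tip true [72.65  2.25  3.02] Fguide [-0.5 -0.1 -1.2] 15.7 [-0.02 -0.02 -0.06]
```

```bash
python3 -m crank '[[[0,0.06,0,0,0,0,8],[0,0.06,0,0,0,0,8],[0,0.06,0,0,0,0,8],[0,0.06,0,0,0,0,8],[0,0.04,0,0,0,0,8],[0,0,0,0,0,0,8],[0,0,0,0,0,0,8],[0,0,0,0,0,0,8]]]' 100
python3 -c "
from h import *
tip()"
```

```text
time_s: 16.5
eef_pos: [555.3, -231.0, 27.8]
ee_rot: [0.0, 0.805, 0.594, 0.0]
force: [1.2, -0.3, -1.3]
grip_width: 0.145
grip_force: 97.6
tip true [72.62 -4.76  3.02] Fguide [ 0.  -1.3 -1.3] 16.5 [-0.01 -0.05  0.  ]
```

```bash
python3 -m crank '[[[-0.06,0,0,0,0,0,8],[-0.06,0,0,0,0,0,8],[-0.06,0,0,0,0,0,8],[-0.06,0,0,0,0,0,8],[-0.06,0,0,0,0,0,8],[-0.06,0,0,0,0,0,8],[-0.06,0,0,0,0,0,8],[-0.06,0,0,0,0,0,8]]]' 100
python3 -c "
from h import *
tip()"
```

```text
time_s: 17.3
eef_pos: [551.7, -242.5, 27.8]
ee_rot: [0.0, 0.805, 0.594, 0.0]
force: [0.6, 0.7, -0.5]
grip_width: 0.148
grip_force: 97.6
tip true [60.56 -4.76  2.98] Fguide [ 0.9 -0.3 -0.5] 17.3 [ 0.03 -0.05  0.01]
```

Next comes the first stop zone, so I use small steps of about 0.5 mm per row.

```bash
python3 -m crank '[[[-0.02,0,0,0,0,0,8],[-0.02,0,0,0,0,0,8],[-0.02,0,0,0,0,0,8],[-0.02,0,0,0,0,0,8],[-0.02,0,0,0,0,0,8],[-0.02,0,0,0,0,0,8],[-0.02,0,0,0,0,0,8],[0,0,0,0,0,0,8]]]' 100
python3 -c "
from h import *
tip()"
```

```text
time_s: 18.1
eef_pos: [550.7, -245.8, 27.8]
ee_rot: [0.0, 0.805, 0.594, -0.0]
force: [-1.2, -0.4, -0.8]
grip_width: 0.144
grip_force: 97.6
tip true [57.06 -4.77  3.01] Fguide [-0.7  1.  -0.8] 18.1 [ 0.02  0.02 -0.01]
```

```bash
python3 -m crank '[[[-0.02,0,0,0,0,0,8],[-0.02,0,0,0,0,0,8],[-0.02,0,0,0,0,0,8],[-0.02,0,0,0,0,0,8],[0,0,0,0,0,0,8],[0,0,0,0,0,0,8],[0,0,0,0,0,0,8],[0,0,0,0,0,0,8]]]' 100
python3 -c "
from h import *
tip()"
```

```text
time_s: 18.9
eef_pos: [550.1, -247.7, 27.8]
ee_rot: [0.0, 0.805, 0.594, -0.0]
force: [0.3, 0.6, -0.6]
grip_width: 0.144
grip_force: 97.6
tip true [55.12 -4.78  3.02] Fguide [ 0.6 -0.1 -0.6] 18.9 [-0.04 -0.   -0.01]
```

```bash
python3 -m crank '[[[-0.03,0,0,0,0,0,8],[-0.03,0,0,0,0,0,8],[-0.03,0,0,0,0,0,8],[-0.03,0,0,0,0,0,8],[-0.03,0,0,0,0,0,8],[-0.03,0,0,0,0,0,8],[-0.03,0,0,0,0,0,8],[-0.03,0,0,0,0,0,8]]]' 100
python3 -c "
from h import *
tip()"
python3 -m crank '[[[-0.06,0,0,0,0,0,8],[-0.06,0,0,0,0,0,8],[-0.06,0,0,0,0,0,8],[-0.06,0,0,0,0,0,8],[-0.06,0,0,0,0,0,8],[-0.06,0,0,0,0,0,8],[-0.06,0,0,0,0,0,8],[-0.06,0,0,0,0,0,8]]]' 100
python3 -c "
from h import *
tip()"
```

```text
time_s: 19.7
eef_pos: [548.3, -253.5, 27.8]
ee_rot: [0.0, 0.805, 0.594, 0.0]
force: [-0.2, -0.2, -0.8]
grip_width: 0.144
grip_force: 97.6
tip true [49.09 -4.79  3.01] Fguide [-0.2  0.1 -0.8] 19.7 [ 0.03 -0.02 -0.04]
time_s: 20.5
eef_pos: [544.8, -265.0, 27.8]
ee_rot: [0.0, 0.805, 0.594, -0.0]
force: [-0.1, 1.0, -1.1]
grip_width: 0.14
grip_force: 97.6
tip true [37.03 -4.78  3.  ] Fguide [ 0.9  0.4 -1.1] 20.5 [ 0.03  0.05 -0.01]
```

```bash
python3 -m crank '[[[-0.1,0,0,0,0,0,8],[-0.1,0,0,0,0,0,8],[-0.1,0,0,0,0,0,8],[-0.1,0,0,0,0,0,8],[-0.1,0,0,0,0,0,8],[-0.1,0,0,0,0,0,8],[-0.1,0,0,0,0,0,8],[-0.1,0,0,0,0,0,8]]]' 100
python3 -c "
from h import *
tip()"
python3 -m crank '[[[-0.02,0,0,0,0,0,8],[-0.02,0,0,0,0,0,8],[-0.02,0,0,0,0,0,8],[-0.02,0,0,0,0,0,8],[-0.02,0,0,0,0,0,8],[-0.02,0,0,0,0,0,8],[-0.02,0,0,0,0,0,8],[0,0,0,0,0,0,8]]]' 100
python3 -c "
from h import *
tip()"
```

```text
time_s: 21.3
eef_pos: [538.8, -284.1, 27.8]
ee_rot: [-0.0, 0.805, 0.594, -0.0]
force: [0.6, 0.3, 0.1]
grip_width: 0.143
grip_force: 97.6
tip true [16.96 -4.78  2.97] Fguide [ 0.4 -0.5  0.1] 21.3 [ 0.02 -0.02  0.03]
time_s: 22.1
eef_pos: [537.8, -287.4, 27.8]
ee_rot: [-0.0, 0.805, 0.594, -0.0]
force: [-0.1, -0.5, -1.0]
grip_width: 0.143
grip_force: 97.6
tip true [13.61 -4.8   2.98] Fguide [-0.5 -0.  -1. ] 22.1 [ 0.06 -0.01  0.03]
```

```bash
python3 -m crank '[[[-0.02,0,0,0,0,0,8],[-0.02,0,0,0,0,0,8],[-0.02,0,0,0,0,0,8],[-0.02,0,0,0,0,0,8],[-0.02,0,0,0,0,0,8],[0,0,0,0,0,0,8],[0,0,0,0,0,0,8],[0,0,0,0,0,0,8]]]' 100
python3 -c "
from h import *
tip()"
python3 -m crank '[[[-0.02,0,0,0,0,0,8],[-0.02,0,0,0,0,0,8],[-0.02,0,0,0,0,0,8],[-0.02,0,0,0,0,0,8],[-0.02,0,0,0,0,0,8],[-0.02,0,0,0,0,0,8],[-0.02,0,0,0,0,0,8],[-0.02,0,0,0,0,0,8]]]' 100
python3 -c "
from h import *
tip()
im=capture('scene');cv2.imwrite('pics/c8.png',cv2.resize(im[190:280,260:370],None,fx=6,fy=6,interpolation=cv2.INTER_CUBIC))"
```

```text
time_s: 22.9
eef_pos: [537.1, -289.7, 27.8]
ee_rot: [0.0, 0.805, 0.594, -0.0]
force: [-0.7, 0.3, -0.7]
grip_width: 0.142
grip_force: 97.6
tip true [11.13 -4.84  3.01] Fguide [ 0.1  0.7 -0.7] 22.9 [-0.04  0.01 -0.04]
time_s: 23.7
eef_pos: [535.9, -293.5, 27.8]
ee_rot: [0.0, 0.805, 0.594, 0.0]
force: [-0.5, 0.2, -0.3]
grip_width: 0.149
grip_force: 97.6
tip true [ 7.13 -4.82  3.  ] Fguide [ 0.   0.6 -0.3] 23.7 [ 0.01 -0.03  0.01]
```

View pics/c8.png

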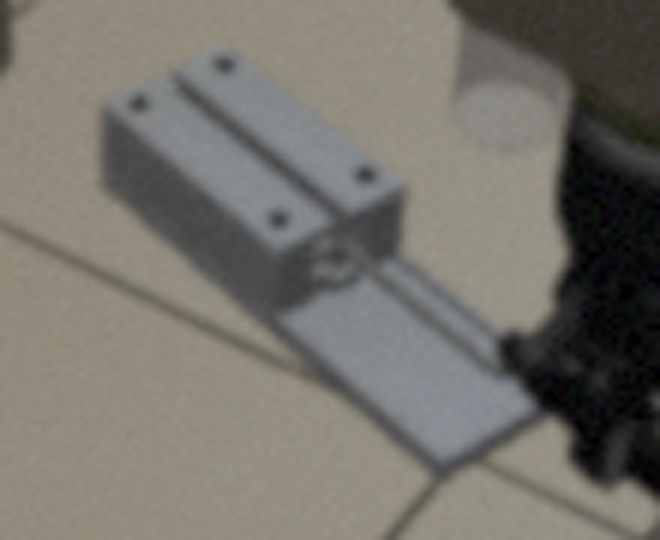

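The scene view shows the grey key nose emerging in the mouth near crop (335,260), with the hook in it. I keep dragging.

```bash
python3 -m crank '[[[-0.08,0,0,0,0,0,8],[-0.08,0,0,0,0,0,8],[-0.08,0,0,0,0,0,8],[-0.1,0,0,0,0,0,8],[-0.1,0,0,0,0,0,8],[-0.1,0,0,0,0,0,8],[-0.1,0,0,0,0,0,8],[-0.1,0,0,0,0,0,8]]]' 100
python3 -c "
from h import *
tip()"
python3 -m crank '[[[-0.15,0,0,0,0,0,8],[-0.2,0,0,0,0,0,8],[-0.25,0,0,0,0,0,8],[-0.25,0,0,0,0,0,8],[-0.25,0,0,0,0,0,8],[-0.15,0,0,0,0,0,8],[-0.08,0,0,0,0,0,8],[-0.03,0,0,0,0,0,8]]]' 100
python3 -c "
from h import *
tip()"
```

```text
time_s: 24.55
eef_pos: [530.4, -311.4, 27.8]
ee_rot: [-0.0, 0.805, 0.594, -0.0]
force: [0.3, 0.9, -0.2]
grip_width: 0.145
grip_force: 97.6
tip true [-11.55  -4.82   2.99] Fguide [ 0.9 -0.  -0.2] 24.55 [ 0.04 -0.02  0.03]
time_s: 25.35
eef_pos: [520.4, -343.9, 27.8]
ee_rot: [-0.0, 0.805, 0.594, 0.0]
force: [-0.2, 0.9, -0.7]
grip_width: 0.146
grip_force: 97.6
tip true [-45.53  -4.86   2.97] Fguide [ 0.8  0.4 -0.7] 25.35 [ 0.06  0.02 -0.06]
```

```bash
python3 -m crank '[[[0,0,0,0,0,0,8],[0,0,0,0,0,0,8],[0.05,0,0,0,0,0,8],[0.06,-0.05,0,0,0,0,8],[0,0,-0.05,0,0,0,8],[0,0,-0.1,0,0,0,8],[0,0,-0.3,0,0,0,8],[0,0,-0.6,0,0,0,8]]]' 100
python3 -m crank '[[[0,0,-0.8,0,0,0,8],[0,0,-0.9,0,0,0,8],[0,0,-0.9,0,0,0,8],[0,0,-0.4,0,0,0,8],[0,0,0,0,0,0,8],[0,0,0,0,0,0,8],[0,0,0,0,0,0,8],[0,0,0,0,0,0,8]]]' 100
python3 - <<'E'
from h import *
tip()
im=capture('scene');a=cv2.resize(im[190:280,260:370],None,fx=6,fy=6,interpolation=cv2.INTER_CUBIC)
cv2.imwrite('pics/c9.png',a)
delta([443.5,70,120],1.432)
E
```

```text
time_s: 26.15
eef_pos: [519.7, -340.4, 54.2]
ee_rot: [-0.001, 0.805, 0.594, -0.0]
force: [0.0, 0.1, -0.5]
grip_width: 0.146
grip_force: 97.6
time_s: 26.95
eef_pos: [519.8, -340.4, 128.1]
ee_rot: [-0.001, 0.805, 0.594, -0.0]
force: [-0.0, 0.2, -0.5]
grip_width: 0.144
grip_force: 97.6
tip true [-42.45  -3.26 103.28] Fguide [ 0.2  0.1 -0.5] 26.95 [-0.01  0.03  0.01]
shift units in tool axes now [14.787 -7.764  0.349] world mm [-76.3 410.5  -8.2]
turn units [-0.009 -0.005 -1.152] shift in goal axes [15.84  -5.295  0.329]
```

View pics/c9.png

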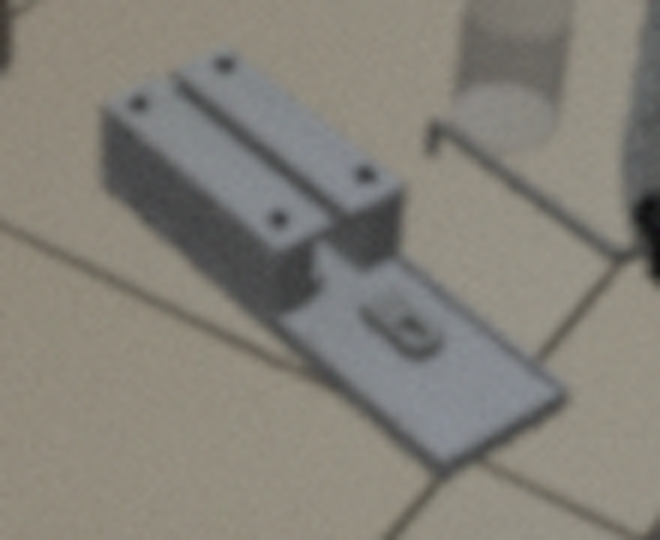

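The key lies flat on the plate around crop (400,325), and the hook is free. Now I return the pick.

```bash
python3 -m crank '[[[0.5,-0.4,0,0,0,-0.3,8],[0.9,-0.5,0,0,0,-0.3,8],[0.9,-0.5,0,0,0,-0.3,8],[0.9,-0.5,0,0,0,-0.25,8],[0.9,-0.5,0,0,0,0,8],[0.9,-0.5,0,0,0,0,8],[0.9,-0.5,0,0,0,0,8],[0.9,-0.5,0,0,0,0,8]]]' 100
python3 -m crank '[[[0.9,-0.5,0,0,0,0,8],[0.9,-0.5,0,0,0,0,8],[0.9,-0.5,0,0,0,0,8],[0.9,-0.4,0,0,0,0,8],[0.9,0,0,0,0,0,8],[0.9,0,0,0,0,0,8],[0.9,0,0,0,0,0,8],[0.6,0,0,0,0,0,8]]]' 100
python3 -m crank '[[[0,0,0,0,0,0,8],[0,0,0,0,0,0,8],[0,0,0,0,0,0,8],[0,0,0,0,0,0,8],[0,0,0,0,0,0,8],[0,0,0,0,0,0,8],[0,0,0,0,0,0,8],[0,0,0,0,0,0,8]]]' 100
python3 -c "
from h import *
delta([443.5,70.1,70],1.432)"
```

```text
time_s: 27.8
eef_pos: [454.4, -154.8, 128.8]
ee_rot: [-0.0, 0.755, 0.656, -0.0]
force: [0.0, 0.0, -0.2]
grip_width: 0.149
grip_force: 97.6
time_s: 28.6
eef_pos: [431.8, 22.9, 128.9]
ee_rot: [-0.0, 0.754, 0.657, -0.0]
force: [0.3, -0.6, -0.8]
grip_width: 0.145
grip_force: 97.6
time_s: 29.4
eef_pos: [431.8, 21.6, 129.0]
ee_rot: [-0.0, 0.755, 0.656, -0.0]
force: [-0.5, -0.1, -1.2]
grip_width: 0.144
grip_force: 97.6
shift units in tool axes now [1.988 0.192 2.361] world mm [ 11.7  48.5 -59. ]
turn units [-0.     0.    -0.002] shift in goal axes [1.988 0.193 2.361]
```

```bash
python3 -m crank '[[[0.6,0.19,0,0,0,0,8],[0.8,0,0,0,0,0,8],[0.6,0,0.4,0,0,0,8],[0,0,0.8,0,0,0,8],[0,0,0.8,0,0,0,8],[0,0,0.35,0,0,0,8],[0,0,0,0,0,0,8],[0,0,0,0,0,0,8]]]' 100
python3 -c "
from h import *
delta([443.5,70.1,37.5],1.432)"
```

```text
time_s: 30.2
eef_pos: [443.9, 70.4, 70.9]
ee_rot: [0.0, 0.755, 0.656, 0.0]
force: [0.6, 0.1, -0.3]
grip_width: 0.141
grip_force: 97.6
shift units in tool axes now [-0.013 -0.015  1.336] world mm [ -0.4  -0.3 -33.4]
turn units [ 0.006 -0.    -0.003] shift in goal axes [-0.013 -0.014  1.336]
```

```bash
python3 -m crank '[[[-0.01,-0.01,0.2,0,0,0,8],[0,0,0.25,0,0,0,8],[0,0,0.25,0,0,0,8],[0,0,0.25,0,0,0,8],[0,0,0.2,0,0,0,8],[0,0,0.1,0,0,0,8],[0,0,0.06,0,0,0,8],[0,0,0,0,0,0,8]]]' 100
python3 -c "
from h import *
delta([443.5,70.1,37.3],1.432)"
```

```text
time_s: 31.0
eef_pos: [443.3, 70.3, 37.6]
ee_rot: [0.0, 0.755, 0.656, 0.0]
force: [-0.9, 0.9, 0.0]
grip_width: 0.144
grip_force: 97.9
shift units in tool axes now [-0.005  0.01   0.01 ] world mm [ 0.2 -0.2 -0.3]
turn units [ 0.001  0.    -0.002] shift in goal axes [-0.005  0.01   0.01 ]
```

Seated within 0.3 mm. I open and withdraw.

```bash
python3 -m crank '[[[0,0,0,0,0,0,20],[0,0,0,0,0,0,30],[0,0,0,0,0,0,45],[0,0,0,0,0,0,45],[0,0,0,0,0,0,45],[0,0,-0.2,0,0,0,45],[0,0,-0.5,0,0,0,45],[0,0,-0.8,0,0,0,45]]]' 20
python3 -m crank '[[[0,0,-0.9,0,0,0,45],[0,0,-0.9,0,0,0,45],[0,0,-0.9,0,0,0,45],[-1,0,0,0,0,0,45],[-1,0,0,0,0,0,45],[-1,0,0,0,0,0,45],[0,0,0,0,0,0,45],[0,0,0,0,0,0,45]]]' 20
python3 - <<'E'
from h import *
T,im=snap('pics/w10.png');cv2.imwrite('pics/w10.png',im)
E
```

```text
time_s: 31.8
eef_pos: [442.7, 70.3, 75.2]
ee_rot: [-0.001, 0.755, 0.656, -0.001]
force: [-0.4, -1.1, 0.7]
grip_width: 0.527
grip_force: 0.0
time_s: 32.6
eef_pos: [432.8, -4.1, 142.8]
ee_rot: [0.0, 0.755, 0.656, 0.0]
force: [0.1, -0.4, -0.3]
grip_width: 0.523
grip_force: 0.0
```

View pics/w10.png

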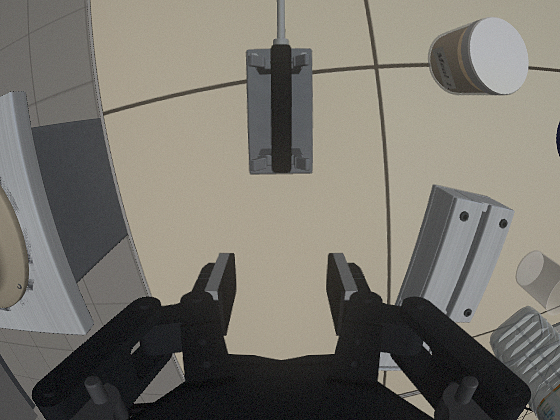

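The handle, from (282,42) to (282,172), sits seated in both forks of the stand, and the robot is clear of everything.

```bash
python3 -c "
from rig import *
print(finish_job())"
```

```text
the job is handed in; nothing more can be done
None
```

I dragged the key out past both stops, left it lying on the landing plate, put the pick back in its stand, and handed the job in at about 33 s; the hand-in call returned no verdict.

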